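# Close and latch the clay damp box

## Robot

A 7-joint arm with a two-finger parallel gripper is mounted at the origin on the work surface. World frame = base frame: x ahead of the robot, y to its left, z up, the work surface at z = 0. Lengths are in m, angles in rad, forces in N, time in s.
With the tool pointing down it reaches from about 0.375 to 0.925 m from the base axis. Payload 3.1 kg.
Tool frame: the origin (TCP) lies between the finger pads; the fingertips stand 19 mm ahead of it and the grasp point (between the pads) is the TCP; z points along the fingers, y is the direction in which the jaws open and shut (so a half turn about z gives the same grasp; the last joint's range is limited). The gripper opens to 85 mm and grips with 20 to 120 N. Pads are 22 mm wide; open, the fingers measure 114 mm over their backs; the gripper's body (76 mm by 85 mm) begins 54 mm behind the grasp point. The pads swing forward as they close: fully open they stand 13 mm farther back than shut.
Start: joints at [1.017, 0.383, 0.044, 1.598, -0.018, 1.161, -0.05], TCP at [0.286, -0.584, 0.25] pointing down, gripper open.
Joint ranges: [-2.61, 2.61], [-0.41, 2.15], [-1.48, 1.57], [0, 2.5], [-1.57, 4.71], [0.05, 1.97], [-2.85, 2.85]. Speed limits (rad/s): [2.79, 2.79, 3.14, 3.14, 3.14, 3.14, 3.14].

## Interface

Orientations are given as a unit quaternion [x, y, z, w].
In Python, from bench import move_ptp, movel, move_j, move_gripper, pause, inverse_kinematics, read_camera, camera_params, MotionError, sign_off, look_for, tip_of, read_time_s, read_qpos, read_joint_vel, read_effort, read_eef_pos, read_tcp_rot, read_ft_force, read_ft_torque, read_finger_gap gives the robot as it stands. Calls block until the motion is done:
- move_ptp(position, orientation): joint-space move of the TCP to a pose.
- movel(position, orientation=None, speed=0.15): straight line of the TCP; orientation=None keeps the orientation; speed is the mean speed in m/s.
- move_j(angles): joint-space move.
- move_gripper(opening, effort=None): finger opening in m; effort is the grip in N (None keeps the last); returns when the fingers have stopped.
- pause(seconds).
- inverse_kinematics(position, orientation): joint angles nearest the present ones, or None.
- read_camera(name): name is "side" or "top"; returns the picture (420x560x3 uint8, red, green, blue); there is no depth.
- camera_params(name): a dict with "K" (3x3 intrinsics, pixels), "camera_from_world" (4x4, takes a point from world to camera coordinates). Camera axes: x right, y down, z forward; pixel columns grow to the right and rows downward; lengths in m; the calibration is good to about 2 mm. A picture is of the moment at which its call begins. camera_params takes no time and is no camera call.
A pose or a line that the arm cannot do raises MotionError and nothing moves.
- sign_off(): hands the job in, once; it reports no verdict.
Trained networks look in the newest picture that a camera, given by its name, has taken for a name from the list of things; names that differ only in an ending like _2 or _b are one class to them, and where a whole thing is asked for, a point or a joint stands for the part that bears it (a point fixed in the world has none). Each returns a list of dicts, best first, with "confidence" (0 to 1); they miss things now and then, are a little off and sometimes report something else, mostly with a low value. They report only what shows in the picture. A call takes as long as a camera call.
- look_for(camera, name): "at" ([column, row] in pixels, amid what is visible of it).
- tip_of(camera, name): "at" ([column, row] in pixels: a listed point, or the origin of a listed thing).
Readings, each from a call of its own:
- read_time_s(): time.
- read_qpos(): joint angles.
- read_joint_vel(): joint speeds.
- read_effort(): joint torques, N m.
- read_eef_pos(): TCP position.
- read_tcp_rot(): TCP orientation.
- read_ft_force(): force on the tool from outside, world axes, zero at the start.
- read_ft_torque(): the same for the moment, N m.
- read_finger_gap(): finger opening in m.
Only numpy, scipy, OpenCV 4.12 (cv2) and the standard library are available. Lean on these libraries where they do the work, as an engineer would, in place of code of your own. Each camera call takes 0.05 s, during which the arm holds its last target.

## Task

Shut the lid of the sloping-fronted clay box, swing the latch's wire loop over so that its crossbar lies behind the lip of the keeper on the lid, then push the latch lever all the way down over centre so that it stays snapped shut and clamps the lid. Leave the bottle, the tool pot and the clay block where they stand.

Things in the scene. Friction and masses are not known exactly. Their poses are not given: they have to be found in the camera images.
- damp_box: Fixed grey box, 240 deep (x), 280 wide (y), lid seam 100 mm up; origin centre of underside, x front to rear, z up, turns about z only. Front upright to z 50 at x -120 mm, then one flat slope rises rearward 30 deg from level, past the seam (100 mm up it) to the lid's edge (150 mm). Latch lies in plane y = 0. Angles below: 0 up the slope, 90 deg off it at right angles, 180 down it
- shelf_edge (a point): Middle of the front lower edge of a fixed plywood shelf over the rear of the box, one with it: board from 0 to 150 mm behind this point, 18 thick, 352 wide, underside 345 mm above the table; sides at y +-168 mm from 30 mm behind it. It is in the way of an upright gripper over the lid: lean the tool 25 to 30 deg back to the front, about square to the slope
- lid (a joint): White lid's hinge at the box's rear (x 120, z 100 mm), rad: 0 = shut, 1.0 = wide open. Stiff: the lid (450 g) stays where it is left and takes about 2 to 7 N at its front edge to push down
- lid_edge (a point): Middle of the lid's top front edge, the corner of its flat top (reaching back to the hinge side) and its sloping front; with the lid shut at x 10, z 125 mm of the box. Moves with the lid
- keeper (a point): Steel hook on the lid's slope; origin on the lid face under the crossbar's seat, 118 mm up the slope; x up the slope, z off it. Base plate 2 mm thick, x -10 to 24; wall x -10 to -4, 14 mm high, 28 wide; from its top a 3 mm lip reaches to x +1, underside at z 11. The crossbar must come down on the base at x > 5 and is then drawn down-slope under the lip; seated its centre is x 0, z 6 mm
- lever (a joint): Latch lever, rad: 0 = shut, 2.9 = fully open. Angle of pivot-to-end = 200 deg - value (shut: down the slope, slightly in). Starts open at 2.3 to 2.8, held by light friction (0.03 N m). Pushing it shut with the bar hooked takes up to about 4 N near its end, hardest from 1.3 to 0.7; under 0.5 it is past dead centre and pulls itself shut
- lever_pivot (a point): Lever's pivot on the box: 59.5 mm up the slope and 20 mm off it, between two bracket cheeks. x of this frame points from the pivot to the lever's free end
- lever_end (a point): Free end of the dark steel lever, 48 mm from its pivot; lever 20 mm wide (y), 5 mm thick
- crossbar_center (a point): Middle of the wire loop's crossbar: 8 mm bar, 40 long along y, on two thin legs at y +-20 mm. The loop turns freely on a pin in the lever, 14 mm from the lever's pivot; pin to bar 70 mm, sprung (9 N/mm). x of this frame: pin to bar. Starts folded back, on a stop 60 deg past the lever (angle about 100 to 130 deg); straddles the lever, can swing past it; past upright it (20 g) falls onto the lid
- water_bottle: Bystander, loose: white bottle, 64 mm across, 170 mm tall; origin under its centre
- tool_pot: Bystander, loose: clay-coloured pot 76 mm across, 100 mm tall, with wooden modelling tools standing to about 190 mm; origin under its centre
- clay_block: Bystander, loose: block of clay 110 x 75 x 60 mm; origin under its centre

How it is judged:
By the outcome, as a careful person would: the job done as asked, in the order asked, and still so for the second after the job is handed in, with the robot touching nothing.
It also fails if it takes over 51 s, if anything falls off the work surface, if the arm or the gripper's body presses on something with over 40 N, if the wrist force passes 120 N, or if a joint passes its speed limit or range.

## Working session

There is one attempt and no reset: what is moved stays moved. The work goes in short steps, each a Python script; the robot and the scene stay as the last script left them, time stands still between calls to the robot, and variables do not carry over. Pictures are saved under pics/ and viewed, and the job is handed in when it is done.

```bash
ls; mkdir -p pics
python3 - <<'E'
from bench import *
import cv2, numpy as np
for c in ["side","top"]:
    im=read_camera(c); cv2.imwrite(f"pics/{c}0.png",im[:,:,::-1])
    p=camera_params(c); print(c,np.round(p["K"],1).tolist(),np.round(p["camera_from_world"],4).tolist())
    for n in ["damp_box","shelf_edge","lid_edge","keeper","lever_pivot","lever_end","crossbar_center","water_bottle","tool_pot","clay_block"]:
        print(n,[(np.round(d["at"],1).tolist(),round(d["confidence"],2)) for d in tip_of(c,n)][:3])
print(read_time_s(),read_qpos(),read_tcp_rot(),read_finger_gap())
E
```

```text
pics
side [[493.7, 0.0, 279.6], [0.0, 493.7, 203.0], [0.0, 0.0, 1.0]] [[-0.9593, -0.2822, -0.0074, 0.6089], [-0.1943, 0.6792, -0.7078, 0.2487], [0.2047, -0.6776, -0.7064, 1.6453], [0.0, 0.0, 0.0, 1.0]]
damp_box [([258.4, 246.7], 0.94)]
shelf_edge [([255.6, 175.3], 0.68)]
lid_edge [([252.9, 216.2], 0.83)]
keeper [([262.3, 217.6], 0.73), ([280.9, 226.6], 0.21)]
lever_pivot [([281.4, 233.6], 0.57)]
lever_end [([279.3, 225.7], 0.58)]
crossbar_center [([296.9, 225.4], 0.49)]
water_bottle [([306.0, 189.6], 0.64)]
tool_pot [([218.7, 318.1], 0.95)]
clay_block [([278.8, 337.2], 0.68), ([253.8, 215.2], 0.49)]
top [[380.0, 0.0, 276.8], [0.0, 380.0, 214.6], [0.0, 0.0, 1.0]] [[-0.0284, -0.9994, 0.0204, 0.0518], [-0.9971, 0.0269, -0.0707, 0.6507], [0.0701, -0.0224, -0.9973, 1.3361], [0.0, 0.0, 0.0, 1.0]]
damp_box [([273.2, 209.1], 0.57)]
shelf_edge [([271.9, 194.1], 0.73)]
lid_edge [([270.3, 195.3], 0.82)]
keeper [([272.1, 203.3], 0.69)]
lever_pivot [([269.0, 226.1], 0.42)]
lever_end [([274.9, 228.3], 0.56)]
crossbar_center [([357.2, 227.8], 0.56), ([270.6, 244.4], 0.53)]
water_bottle [([359.6, 228.0], 0.91)]
tool_pot [([180.8, 200.6], 0.6)]
clay_block [([180.8, 257.5], 0.91)]
1.1 [ 1.01720412  0.38287741  0.04391447  1.59790668 -0.01788715  1.16117838
 -0.049908  ] [9.74140539e-01 2.25942937e-01 5.95601722e-06 1.01145185e-05] 0.08552531221912488
```

View pictures.

View pics/side0.png

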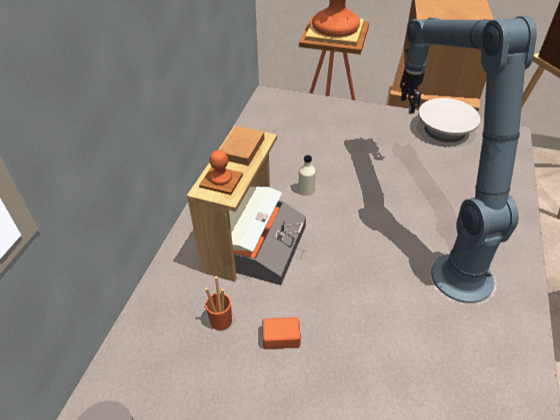

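View pics/top0.png

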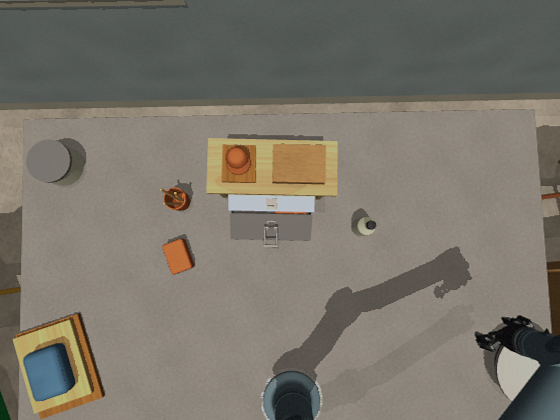

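Run:
```python
import cv2
a=cv2.imread("pics/side0.png")[150:290,170:360]; b=cv2.imread("pics/top0.png")[150:290,200:390]
cv2.imwrite("pics/side0z.png",cv2.resize(a,None,fx=4.2,fy=4.2,interpolation=cv2.INTER_CUBIC))
cv2.imwrite("pics/top0z.png",cv2.resize(b,None,fx=4.2,fy=4.2,interpolation=cv2.INTER_CUBIC))
```

```text
(no output)
```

View pics/side0z.png

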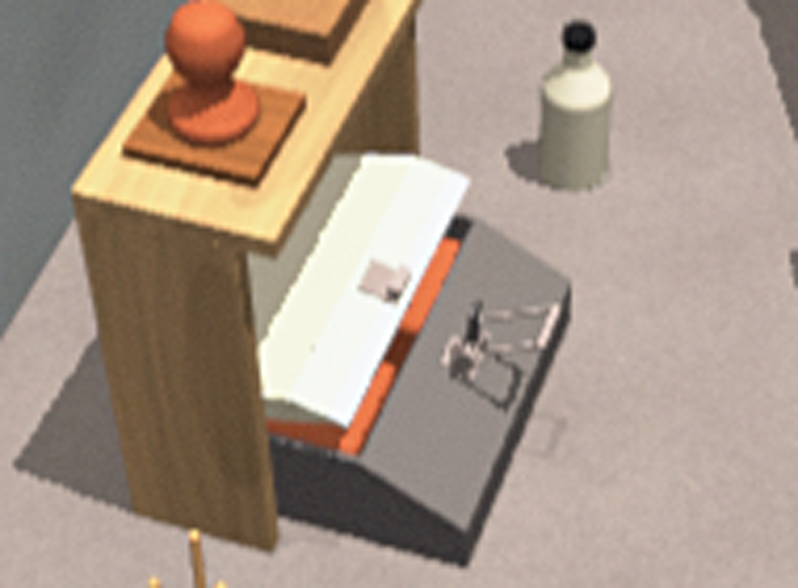

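View pics/top0z.png

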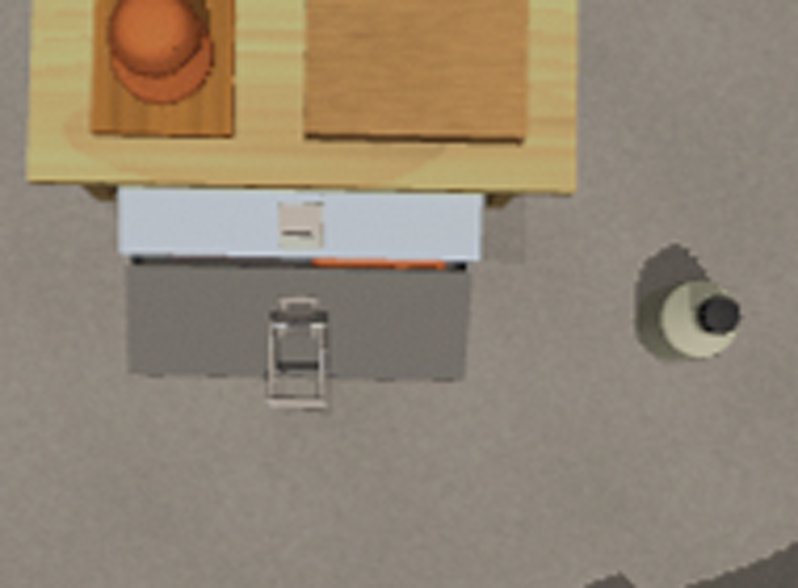

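```bash
cat > geo.py <<'E'
import numpy as np
from bench import *
from scipy.optimize import least_squares
D=np.deg2rad
U=np.array([np.cos(D(30)),np.sin(D(30))]); N=np.array([-U[1],U[0]])
def sl(s,h): return np.array([-.12,.05])+s*U+h*N   # box (x,z)
def lidrot(p,t):
    r=p-np.array([.12,.1]); c,s=np.cos(t),np.sin(t)
    return np.array([.12,.1])+np.array([r[0]*c+r[1]*s,-r[0]*s+r[1]*c])
def d2(a): return np.array([np.cos(a),np.sin(a)])
def b2w(bx,p,y=0.):
    c,s=np.cos(bx[2]),np.sin(bx[2]); return np.array([bx[0]+c*p[0]-s*y,bx[1]+s*p[0]+c*y,p[1]])
def proj(P,X):
    q=P["camera_from_world"]@np.append(X,1); q=P["K"]@q[:3]; return q[:2]/q[2]
def model(bx,lid,lev,loop):
    """loop: absolute angle in slope frame"""
    piv=np.array([.0595,.02]); a=D(200)-lev
    end=piv+.048*d2(a); bar=piv+.014*d2(a)+.07*d2(loop)
    return {"damp_box":b2w(bx,np.zeros(2)),"lid_edge":b2w(bx,lidrot(sl(.15,0),lid)),
     "keeper":b2w(bx,lidrot(sl(.118,0),lid)),"lever_pivot":b2w(bx,sl(*piv)),"lever_end":b2w(bx,sl(*end)),"crossbar_center":b2w(bx,sl(*bar))}
E
cat > fit0.py <<'E'
from geo import *
obs={"side":{"damp_box":(258.4,246.7),"lid_edge":(252.9,216.2),"keeper":(262.3,217.6),"lever_pivot":(281.4,233.6),"lever_end":(279.3,225.7),"crossbar_center":(301,227.5),"shelf_edge":(255.6,175.3)},
"top":{"damp_box":(273.2,209.1),"lid_edge":(270.3,195.3),"keeper":(272.1,203.3),"lever_pivot":(269,226.1),"lever_end":(271,223.5),"crossbar_center":(270.6,246),"shelf_edge":(271.9,194.1)}}
P={c:camera_params(c) for c in obs}
def res(v,full=False):
    bx=v[:3]; m=model(bx,v[3],v[4],D(200)-v[4]+v[5]); m["shelf_edge"]=b2w(bx,np.array([v[6],.345]))
    r=[];lab=[]
    for c in obs:
        for n,o in obs[c].items():
            e=proj(P[c],m[n])-o; r+=list(e); lab.append((c,n,np.round(e,1)))
    if full: return m,lab
    return np.array(r+[(v[5]-D(60))/.03])
s=least_squares(res,[.7,0,0,.3,2.5,D(60),.05],loss="soft_l1")
v=s.x; print(np.round(v,4))
m,lab=res(v,True)
for l in lab: print(*l)
for k in m: print(k,np.round(m[k],4))
np.save("fit0.npy",v)
E
python3 fit0.py
```

```text
[ 6.8740e-01  5.6200e-02 -3.0700e-02  2.8370e-01  2.4463e+00  1.0633e+00
  2.0000e-04]
side damp_box [ 2.4 -0.4]
side lid_edge [ 0.3 -1.5]
side keeper [-0.2  0.8]
side lever_pivot [ 0.4 -0.5]
side lever_end [ 2.4 -2.3]
side crossbar_center [-1.5  0.1]
side shelf_edge [ 1.3 -2.2]
top damp_box [-3.  -3.6]
top lid_edge [ 0.1 -0.8]
top keeper [-1.7  0.9]
top lever_pivot [ 1.3 -0.1]
top lever_end [-0.7  1.8]
top crossbar_center [-0.4 -1.7]
top shelf_edge [-1.2 -0.6]
damp_box [0.6874 0.0562 0.    ]
lid_edge [0.7087 0.0555 0.1548]
keeper [0.6776 0.0565 0.1472]
lever_pivot [0.609  0.0586 0.0971]
lever_end [0.6091 0.0586 0.1451]
crossbar_center [0.548  0.0605 0.1453]
shelf_edge [0.6876 0.0562 0.345 ]
```

```bash
cat > ov.py <<'E'
import sys,cv2
from geo import *
def overlay(imgs,v,out,roi,f=5):
    """v: bx,by,yaw,lid,lev,loopabs,xs"""
    bx=v[:3]; lid=v[3]
    segs=[]
    def S(p,y1,q,y2,col): segs.append((b2w(bx,np.array(p),y1),b2w(bx,np.array(q),y2),col))
    g=(0,255,0);r=(0,0,255);b=(255,0,0)
    for z in(0,.05): S((-.12,z),-.14,(-.12,z),.14,g)
    for y in(-.14,.14):
        S((-.12,0),y,(-.12,.05),y,g); S((-.12,.05),y,sl(.1,0),y,g)
    S(sl(.1,0),-.14,sl(.1,0),.14,g)
    for s in(.1,.15): S(lidrot(sl(s,0),lid),-.14,lidrot(sl(s,0),lid),.14,r)
    for y in(-.14,.14): S(lidrot(sl(.1,0),lid),y,lidrot(sl(.15,0),lid),y,r)
    for y in (-.014,.014): S(lidrot(sl(.108,0),lid),y,lidrot(sl(.142,0),lid),y,r)
    S((v[6],.363),-.176,(v[6],.363),.176,b); S((v[6]+.15,.363),-.176,(v[6]+.15,.363),.176,b)
    S((v[6],.345),-.176,(v[6],.345),.176,b)
    piv=np.array([.0595,.02]);a=D(200)-v[4];pin=piv+.014*d2(a);bar=pin+.07*d2(v[5])
    S(sl(*piv),0,sl(*(piv+.048*d2(a))),0,(255,0,255))
    for y in(-.02,.02): S(sl(*pin),y,sl(*bar),y,(0,255,255))
    S(sl(*bar),-.02,sl(*bar),.02,(0,255,255))
    for c,im in imgs.items():
        x0,y0,x1,y1=roi[c]; P=camera_params(c)
        z=cv2.resize(im[y0:y1,x0:x1],None,fx=f,fy=f,interpolation=cv2.INTER_CUBIC)
        for A,B,col in segs:
            pa,pb=[tuple(int(t) for t in np.round((proj(P,X)+.5-[x0,y0])*f)) for X in(A,B)]
            cv2.line(z,pa,pb,col,1,cv2.LINE_AA)
        cv2.imwrite(f"pics/{out}_{c}.png",z)
ROI={"side":(190,150,320,270),"top":(200,130,350,250)}
if __name__=="__main__":
    v=np.load("fit0.npy").copy(); v[5]=D(200)-v[4]+v[5]
    overlay({c:cv2.imread(f"pics/{c}0.png") for c in ROI},v,sys.argv[1],ROI)
E
python3 ov.py ov0
```

```text
(no output)
```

View pics/ov0_side.png

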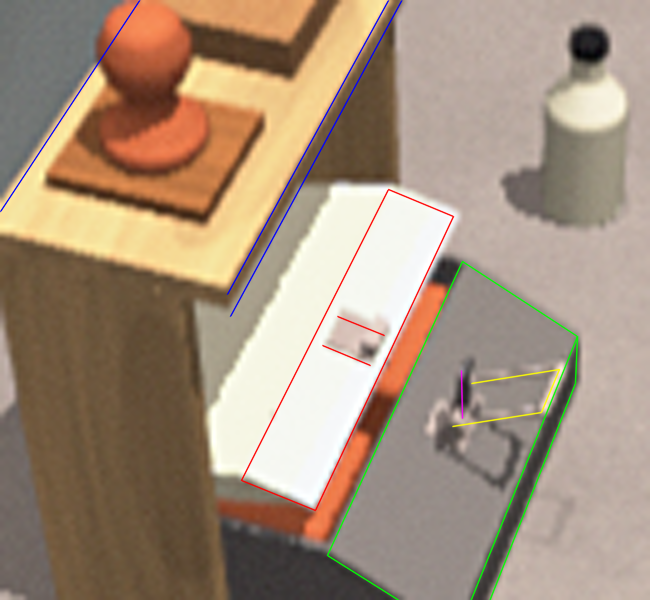

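View pics/ov0_top.png

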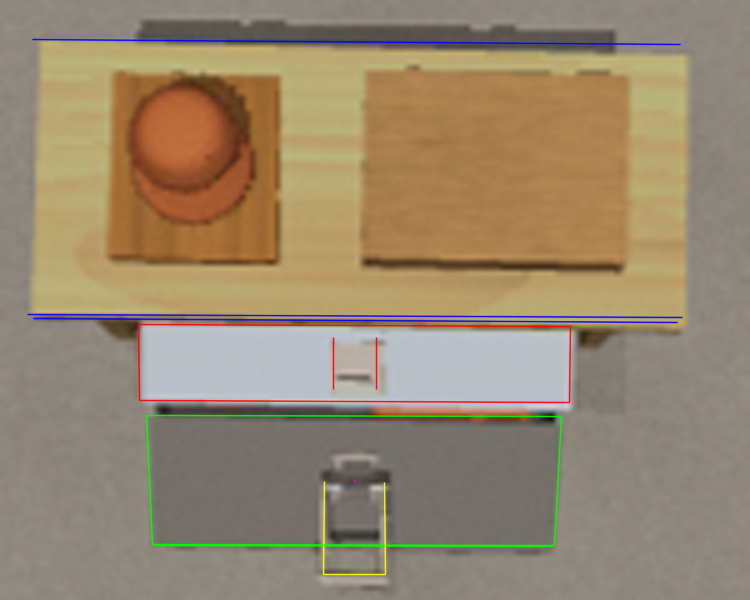

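```bash
cat > fit1.py <<'E'
from geo import *
import ov,cv2
C={"top":[(('b',-.12,.05,.14),(153,542)),(('b',-.12,.05,-.14),(555,549)),(('s',.363,0,.176),(33,315)),(('s',.363,0,-.176),(687,330)),
 (('s',.363,.15,.176),(40,42)),(('s',.363,.15,-.176),(689,56)),(('l',.1,0,.14),(141,402)),(('l',.1,0,-.14),(572,408)),(('l',.15,0,.14),(141,324)),
 (('r',.02),(322,583)),(('r',-.02),(388,586)),(('k',.108,.014),(333,391)),(('k',.108,-.014),(380,393))],
"side":[(('b',-.12,.05,-.14),(578,337)),(('b',*sl(.1,0),-.14),(461,262)),(('b',*sl(.1,0),.14),(328,553)),(('l',.1,0,.14),(320,510)),(('l',.1,0,-.14),(457,213)),(('l',.15,0,-.14),(392,187)),
 (('s',.345,0,.176),(228,305)),(('r',.02),(545,412)),(('r',-.02),(565,365)),(('e',0),(466,362))]}
P={c:camera_params(c) for c in C}
def pt(d,v):
    bx=v[:3];k=d[0]
    if k=='b': return b2w(bx,np.array(d[1:3]),d[3])
    if k=='s': return b2w(bx,np.array([v[6]+d[2],d[1]]),d[3])
    if k=='l': return b2w(bx,lidrot(sl(d[1],d[2]),v[3]),d[3])
    if k=='k': return b2w(bx,lidrot(sl(d[1],0),v[3]),d[2])
    a=D(200)-v[4];piv=np.array([.0595,.02])
    if k=='r': return b2w(bx,sl(*(piv+.014*d2(a)+.07*d2(a+v[5]))),d[1])
    if k=='e': return b2w(bx,sl(*(piv+.048*d2(a))),0)
def res(v,full=False):
    r=[];sh=0
    for i,c in enumerate(C):
        off=v[7+2*i:9+2*i]
        for d,o in C[c]:
            x0,y0=ov.ROI[c][:2]; e=proj(P[c],pt(d,v))+off-(np.array(o)/5-.5+[x0,y0]); r+=list(e)
            if full: print(c,d,np.round(e,2))
    r+=[(v[5]-D(60))/.03]+list(v[7:]/.5)
    return np.array(r)
v0=np.append(np.load("fit0.npy"),np.zeros(4))
s=least_squares(res,v0,loss="soft_l1"); v=s.x; res(v,True); print(np.round(v,4))
np.save("fit1.npy",v)
w=v.copy(); w[5]+=D(200)-v[4]
ov.overlay({c:cv2.imread(f"pics/{c}0.png") for c in ov.ROI},w,"ov1",ov.ROI)
m=model(v[:3],v[3],v[4],w[5])
for k in m: print(k,np.round(m[k],4))
E
python3 fit1.py
```

```text
top ('b', -0.12, 0.05, 0.14) [0.1  0.52]
top ('b', -0.12, 0.05, -0.14) [0.02 0.32]
top ('s', 0.363, 0, 0.176) [-0.19  0.27]
top ('s', 0.363, 0, -0.176) [ 0.02 -0.46]
top ('s', 0.363, 0.15, 0.176) [-0.03 -0.19]
top ('s', 0.363, 0.15, -0.176) [-0.18 -0.38]
top ('l', 0.1, 0, 0.14) [ 0.32 -0.13]
top ('l', 0.1, 0, -0.14) [-0.08  0.08]
top ('l', 0.15, 0, 0.14) [0.27 0.21]
top ('r', 0.02) [ 0.38 -0.67]
top ('r', -0.02) [-0.47 -1.08]
top ('k', 0.108, 0.014) [0.66 0.28]
top ('k', 0.108, -0.014) [-0.15  0.03]
side ('b', -0.12, 0.05, -0.14) [ 0.39 -0.55]
side ('b', np.float64(-0.033397459621556116), np.float64(0.1), -0.14) [ 0.98 -0.75]
side ('b', np.float64(-0.033397459621556116), np.float64(0.1), 0.14) [-0.35 -0.42]
side ('l', 0.1, 0, 0.14) [-1.02 -0.54]
side ('l', 0.1, 0, -0.14) [0.22 0.33]
side ('l', 0.15, 0, -0.14) [ 0.18 -0.01]
side ('s', 0.345, 0, 0.176) [0.7  1.32]
side ('r', 0.02) [0.06 0.28]
side ('r', -0.02) [-0.34  1.08]
side ('e', 0) [0.13 1.15]
[ 6.8600e-01  5.3200e-02 -4.3300e-02  2.7360e-01  2.3880e+00  1.0465e+00
 -1.3000e-03 -1.4660e-01  2.0830e-01 -2.3170e-01 -2.5790e-01]
damp_box [0.686  0.0532 0.    ]
lid_edge [0.7068 0.0523 0.1538]
keeper [0.6758 0.0537 0.1459]
lever_pivot [0.6076 0.0566 0.0971]
lever_end [0.605  0.0567 0.145 ]
crossbar_center [0.5445 0.0594 0.1427]
```

View pics/ov1_side.png

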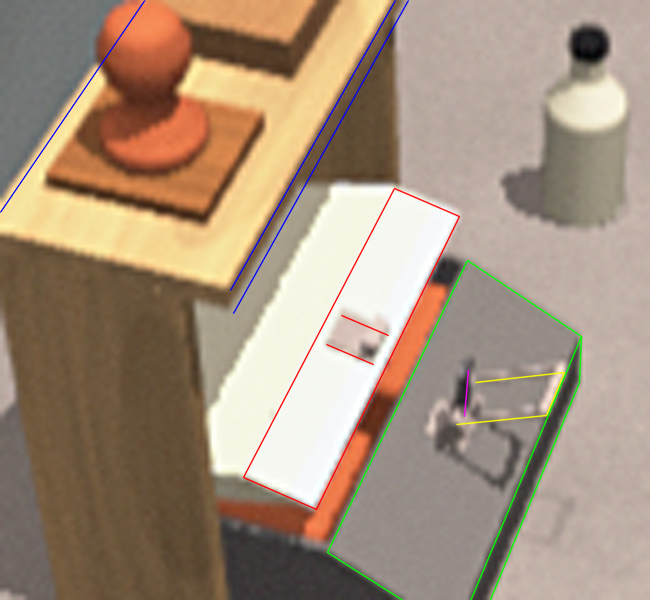

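View pics/ov1_top.png

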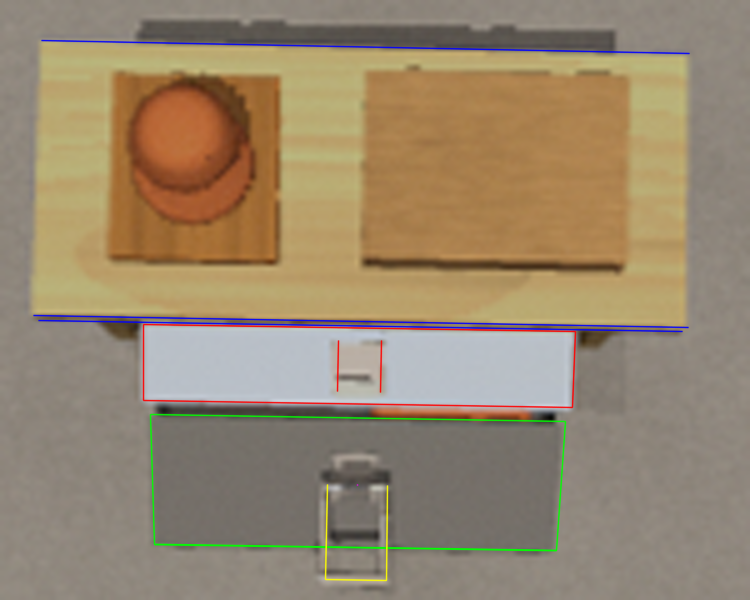

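```bash
cat >> geo.py <<'E'
from scipy.spatial.transform import Rotation as Rn
v1=np.load("fit1.npy"); BX=np.array([v1[0],v1[1]+.001,v1[2]])
def quat(lean=30.,sgn=-1):
    w=BX[2]; R=np.array([[np.cos(w),-np.sin(w),0],[np.sin(w),np.cos(w),0],[0,0,1]])
    z=R@[np.sin(D(lean)),0,-np.cos(D(lean))]; y=R@[0,sgn,0]; return Rn.from_matrix(np.c_[np.cross(y,z),y,z]).as_quat(), z
def tip2tcp(pxz,y=0.,lean=30.,sgn=-1):
    """box (x,z) of centre of closed fingertip end -> (tcp pos, quat)"""
    q,z=quat(lean,sgn); return b2w(BX,np.array(pxz),y)-.019*z,q
E
python3 - <<'E'
from geo import *
for sg in(-1,1):
  for name,p,y in [("start",sl(-.02,.2),-.06),("lidopen",lidrot(sl(.14,.0),.33),-.06),("lidshut",sl(.14,0),-.06),("loop0",sl(-.01,.08),0),("loop1",sl(.1,.08),0),("leverabove",sl(.1,.12),0),("lev0",sl(.1,.05),0),("lev1",sl(.03,.02),0),("lev2",sl(.015,.003),0)]:
    t,q=tip2tcp(p,y,30,sg); j=inverse_kinematics(t,q); print(sg,name,np.round(t,3),None if j is None else np.round(j,2))
print(read_time_s())
E
```

```text
-1 start [0.437 0.005 0.23 ] [ 0.77 -0.35 -0.8   2.41 -0.43  0.48 -1.35]
-1 lidopen [ 0.688 -0.006  0.174] [-0.07  0.31 -0.01  1.97  0.19  0.35 -1.85]
-1 lidshut [ 0.675 -0.005  0.136] [-0.23  0.35  0.17  2.03  0.03  0.25 -1.72]
-1 loop0 [0.508 0.062 0.131] [ 0.32  0.13 -0.64  2.35  0.95  0.3  -2.77]
-1 loop1 [0.603 0.058 0.186] [ 0.25  0.19 -0.52  2.12  0.61  0.41 -2.36]
-1 leverabove [0.583 0.059 0.22 ] [ 0.48  0.12 -0.75  2.13  0.51  0.47 -2.26]
-1 lev0 [0.618 0.057 0.16 ] [ 0.08  0.24 -0.33  2.11  0.64  0.35 -2.39]
-1 lev1 [0.573 0.059 0.099] [-0.46  0.27  0.23  2.27  0.67  0.14 -2.52]
-1 lev2 [0.568 0.059 0.077] [-0.59  0.32  0.36  2.29  0.7   0.07 -2.57]
1 start [0.437 0.005 0.23 ] [ 0.38 -0.29 -0.48  2.42 -0.11  0.46  1.49]
1 lidopen [ 0.688 -0.006  0.174] [ 0.47  0.39 -0.64  1.94  0.71  0.44  0.87]
1 lidshut [ 0.675 -0.005  0.136] [ 0.47  0.43 -0.64  1.99  0.89  0.39  0.71]
1 loop0 [0.508 0.062 0.131] [ 0.38  0.14 -0.69  2.35  0.97  0.31  0.36]
1 loop1 [0.603 0.058 0.186] [ 0.57  0.25 -0.87  2.11  0.8   0.47  0.64]
1 leverabove [0.583 0.059 0.22 ] [ 0.51  0.12 -0.78  2.13  0.52  0.47  0.87]
1 lev0 [0.618 0.057 0.16 ] [ 0.63  0.38 -0.96  2.09  1.03  0.51  0.47]
1 lev1 [0.573 0.059 0.099] [ 0.29  0.32 -0.58  2.23  1.22  0.33  0.18]
1 lev2 [0.568 0.059 0.077] [ 0.08  0.33 -0.37  2.26  1.35  0.26  0.02]
1.1
```

Run:
```python
from geo import *
SG=1
move_gripper(0.0,40)
p=read_eef_pos(); q0=read_tcp_rot()
move_ptp([p[0]+.05,p[1]+.1,.38],q0)
t,q=tip2tcp(sl(.1,.15),-.06,30,SG)
move_ptp(t,q); print("staged",np.round(read_eef_pos()-t,4),np.round(read_qpos(),2),read_time_s())
f0=np.array(read_ft_force()); print(f0)
t,q=tip2tcp(lidrot(sl(.14,.02),.35),-.06,30,SG); movel(t,q,.15)
for th in np.arange(.33,-.045,-.03):
    t,q=tip2tcp(lidrot(sl(.14,0),th),-.06,30,SG); movel(t,q,.06)
    f=np.array(read_ft_force()); print(round(th,2),np.round(f,1),np.round(read_eef_pos()-t,4))
    if np.linalg.norm(f)>18: break
print(read_time_s(),np.round(read_qpos(),2))
```

```text
staged [ 0.0004 -0.0013  0.0002] [ 0.27 -0.   -0.38  2.16  0.17  0.47  1.29] 4.5833
[-0.36729741 -0.58455546 -0.52079724]
0.33 [ 0.9 -0.4  0.8] [-0.0004  0.0001 -0.0007]
0.3 [-0.3  0.2  1. ] [0.     0.0001 0.0002]
0.27 [0.4 0.2 1.5] [0.0001 0.0001 0.0003]
0.24 [-1.   0.4  1.8] [-0.0001  0.     -0.0001]
0.21 [-0.3  0.3  1.4] [-0.0003  0.0001 -0.0005]
0.18 [ 0.2 -1.1 -0.3] [-0.0005  0.     -0.0007]
0.15 [-0.5  0.8  0.2] [-0.0005 -0.     -0.0007]
0.12 [-0.2 -0.7  0.2] [-0.0003 -0.     -0.0006]
0.09 [ 0.4  0.2 -0.4] [-0.0002 -0.0001 -0.0004]
0.06 [-0.1  0.7 -0.5] [-0.0002 -0.0001 -0.0004]
0.03 [-0.1  0.4 -0.3] [-0.0001 -0.     -0.0004]
0.0 [-6.3  0.3  8.1] [ 0.0004 -0.      0.0013]
-0.03 [-19.3  -0.2  24.1] [ 0.0011 -0.0001  0.0047]
9.1167 [ 0.11  0.36 -0.22  2.01  0.5   0.29  1.  ]
```

Run:
```python
from geo import *
import cv2,ov
SG=1
for s,h,y,sp in [(.14,.03,-.06,.12),(.03,.14,-.06,.2),(-.008,.12,-.05,.2),(-.008,.08,0,.15)]:
    t,q=tip2tcp(sl(s,h),y,30,SG); movel(t,q,sp)
print(read_time_s(),np.round(read_qpos(),2),np.round(read_ft_force(),1))
w=v1.copy(); w[:3]=BX; w[3]=0; w[5]+=D(200)-w[4]
ims={}
for c in ["side","top"]:
    ims[c]=read_camera(c)[:,:,::-1].copy()
    for n in ["lid_edge","keeper","lever_end","crossbar_center"]:
        print(c,n,[(np.round(d["at"],1).tolist(),round(d["confidence"],2)) for d in tip_of(c,n)][:2],np.round(proj(camera_params(c),model(BX,0,w[4],w[5])[n]),1))
ov.overlay(ims,w,"ov2",ov.ROI)
```

```text
11.4917 [ 0.11  0.11 -0.42  2.35  0.87  0.28  0.43] [0.6 0.3 0.1]
side lid_edge [([260.4, 220.0], 0.73), ([297.8, 227.3], 0.6)] [257.4 221.2]
side keeper [([266.3, 225.8], 0.61), ([282.9, 232.0], 0.56)] [265.2 226.4]
side lever_end [([278.5, 226.5], 0.62)] [283.  223.5]
side crossbar_center [([297.5, 224.4], 0.51)] [300.5 228.3]
top lid_edge [([181.1, 255.1], 0.7), ([270.5, 199.4], 0.61)] [271.  199.4]
top keeper [] [270.9 208.1]
top lever_end [([272.7, 224.9], 0.62), ([180.9, 200.3], 0.23)] [270.6 226.6]
top crossbar_center [([274.7, 205.6], 0.71), ([270.2, 246.1], 0.63)] [270.3 245.3]
```

View pics/ov2_side.png

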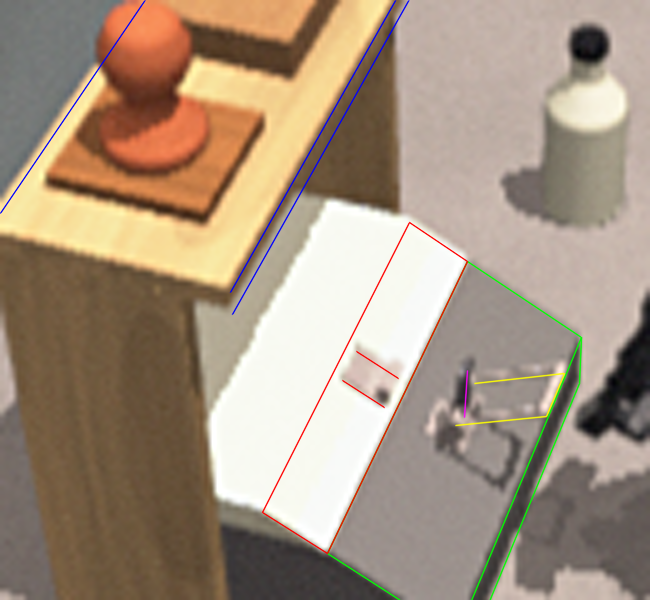

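View pics/ov2_top.png

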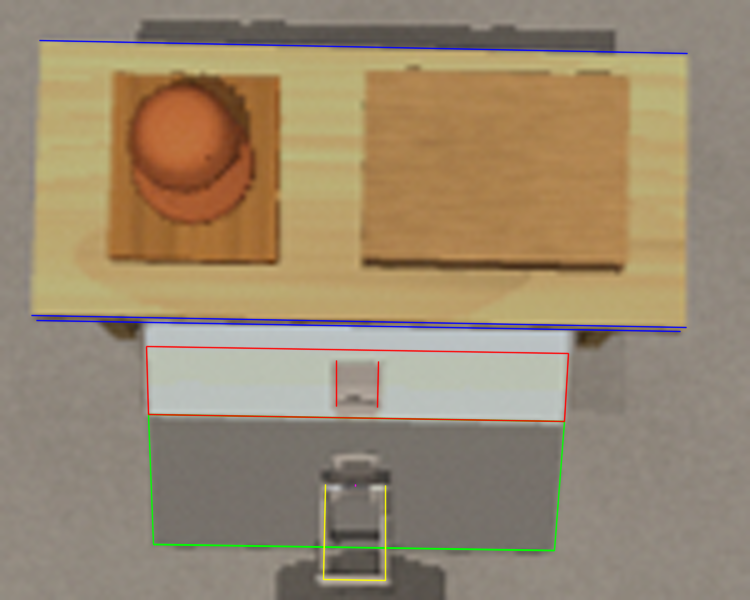

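```bash
cat > snap.py <<'E'
from geo import *
import cv2,ov
def snap(tag,lev,loopabs,names=("lever_end","crossbar_center","keeper")):
    w=v1.copy(); w[:3]=BX; w[3]=0; w[4]=lev; w[5]=loopabs
    ims={}
    for c in ["side","top"]:
        ims[c]=read_camera(c)[:,:,::-1].copy()
        for n in names:
            print(c,n,[(np.round(d["at"],1).tolist(),round(d["confidence"],2)) for d in tip_of(c,n)][:2],np.round(proj(camera_params(c),model(BX,0,lev,loopabs)[n]),1))
    ov.overlay(ims,w,tag,ov.ROI)
E
python3 - <<'E'
from snap import *
SG=1
for s in [.02,.05,.075,.094]:
    t,q=tip2tcp(sl(s,.078),0,30,SG); movel(t,q,.1)
    print(s,np.round(read_ft_force(),1),np.round(read_eef_pos()-t,4))
t,q=tip2tcp(sl(.094,.15),0,30,SG); movel(t,q,.15)
print(read_time_s())
snap("ov3",2.39,-D(22))
E
```

```text
0.02 [-1.1  0.   0.6] [-0.0001 -0.0001 -0.0001]
0.05 [0.5 0.3 0. ] [-0.0008 -0.0001 -0.0006]
0.075 [-0.9 -0.6 -0.5] [-0.0006 -0.0001 -0.0005]
0.094 [-0.3  0.6 -0.3] [-0.0003 -0.     -0.0002]
14.25
side lever_end [([256.9, 172.4], 0.74), ([280.9, 227.2], 0.57)] [283.  223.5]
side crossbar_center [([261.7, 222.2], 0.55)] [262.9 223.5]
side keeper [([266.4, 225.4], 0.7)] [265.2 226.4]
top lever_end [] [270.6 226.6]
top crossbar_center [([271.2, 205.2], 0.59)] [270.9 205.4]
top keeper [([273.3, 207.6], 0.73), ([271.1, 202.0], 0.47)] [270.9 208.1]
```

View pics/ov3_side.png

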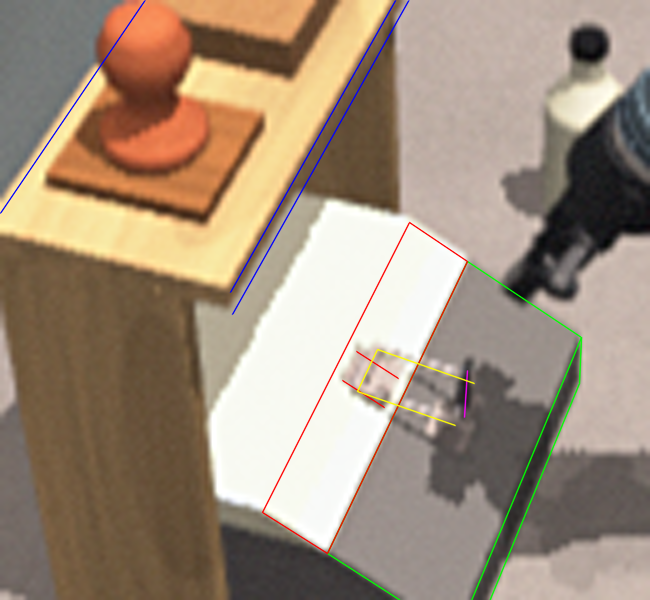

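View pics/ov3_top.png

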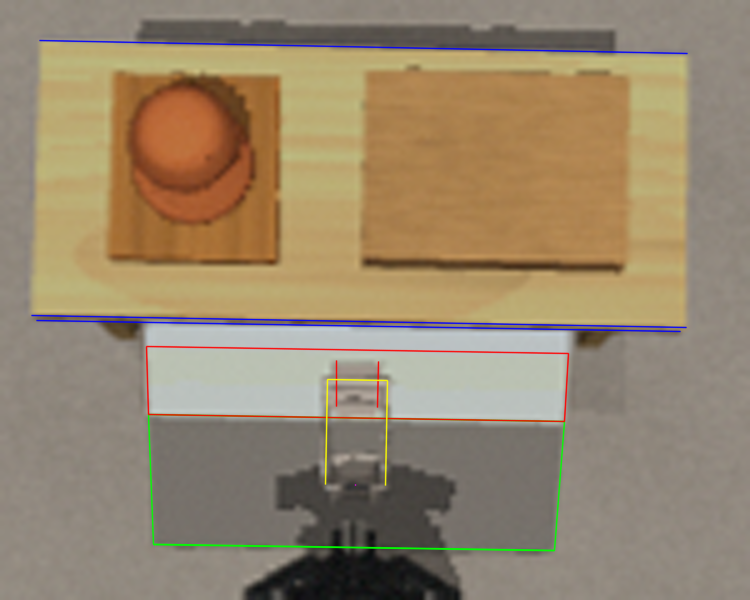

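```bash
cat > lev.py <<'E'
from snap import *
SG=1
PIV=np.array([.0595,.02])
def cpos(adeg,r=.038):
    a=D(adeg); c=PIV+r*d2(a)+.0025*d2(a-np.pi/2)
    e=PIV+.048*d2(a)+.0025*d2(a-np.pi/2)
    s=max(c[0],e[0]) if adeg<90 else c[0]
    return np.array([s+.011,c[1]])
def go(s,h,sp=.08):
    t,q=tip2tcp(sl(s,h),0,30,SG); movel(t,q,sp); return t
E
python3 - <<'E'
from lev import *
go(.106,.15,.15); go(.106,.053,.12); print(np.round(read_ft_force(),1))
for a in range(63,116,13):
    s,h=cpos(a); t=go(s,h); print(a,np.round(read_ft_force(),1),np.round(read_eef_pos()-t,4))
print(read_time_s())
snap("ov4",D(200-115),-D(20))
E
```

```text
[ 0.  -0.4  0.5]
63 [ 0.6 -0.2 -0.9] [-0.0003  0.0001  0.0005]
76 [ 0.1 -1.1 -0.6] [-0.0002 -0.      0.0002]
89 [0.4 0.7 0. ] [-0.0007 -0.0001 -0.0005]
102 [-0.4 -0.9  0.7] [-0.0004  0.     -0.0004]
115 [0.3 0.2 0.8] [-0.0003 -0.     -0.0004]
17.2333
side lever_end [([290.9, 231.7], 0.59)] [293.5 230.3]
side crossbar_center [([266.0, 223.9], 0.61)] [266.1 224.9]
side keeper [([262.1, 226.3], 0.8), ([263.0, 224.7], 0.22)] [265.2 226.4]
top lever_end [([270.6, 198.6], 0.59), ([269.8, 235.3], 0.58)] [270.4 238. ]
top crossbar_center [([268.7, 205.2], 0.62)] [270.9 208.9]
top keeper [([273.3, 206.1], 0.55)] [270.9 208.1]
```

View pics/ov4_side.png

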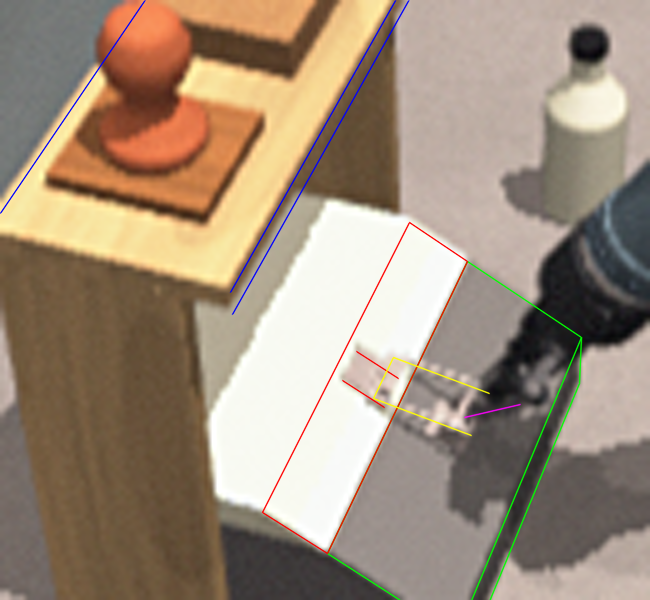

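View pics/ov4_top.png

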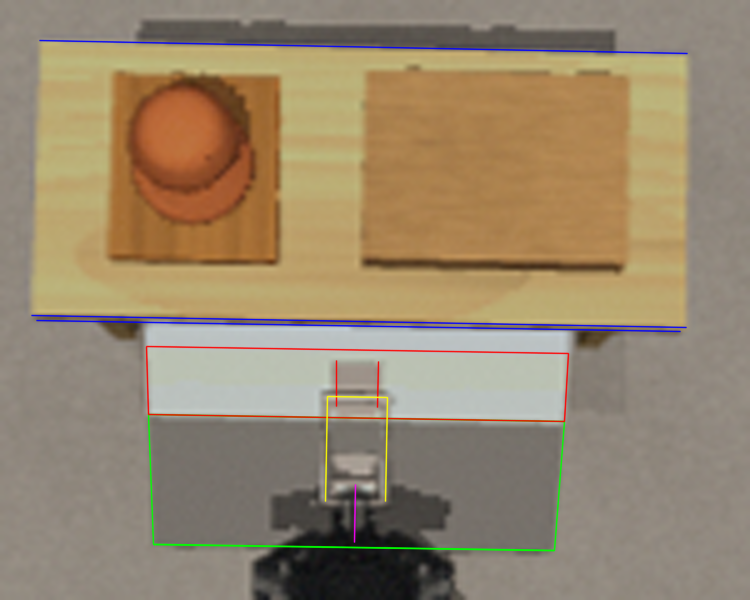

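Run:
```python
from lev import *
for a in range(124,180,9):
    s,h=cpos(a); t=go(s,h); f=np.array(read_ft_force()); print(a,np.round(f,1),np.round(read_eef_pos()-t,4))
    if np.linalg.norm(f)>30: print("stop"); break
print(read_time_s(),np.round(read_qpos(),2))
snap("ov5",D(200-178),-D(8))
```

```text
124 [-1.1 -0.3 -0.3] [-0.0001  0.     -0.0001]
133 [ 0.9  0.  -0.4] [0.0005 0.0002 0.0004]
142 [ 1.8 -0.   1.5] [0.0007 0.0003 0.0006]
151 [1.2 0.5 1.8] [0.0002 0.0002 0.0003]
160 [0.5 0.1 0.4] [-0.0009 -0.0002 -0.0007]
169 [ 0.2 -0.4 -0.1] [-0.0012 -0.0005 -0.001 ]
178 [ 0.  -0.3  0.6] [-0.0005 -0.0002 -0.0004]
19.3833 [ 0.02  0.27 -0.3   2.24  1.05  0.25  0.31]
side lever_end [([289.1, 245.2], 0.68)] [294.2 240.4]
side crossbar_center [([267.3, 223.9], 0.46)] [267.4 225.4]
side keeper [([265.0, 224.4], 0.9), ([219.6, 320.7], 0.42)] [265.2 226.4]
top lever_end [([268.2, 209.6], 0.58), ([270.4, 234.6], 0.49)] [270.3 239. ]
top crossbar_center [([270.1, 207.7], 0.42)] [270.8 210.4]
top keeper [([272.8, 208.0], 0.68)] [270.9 208.1]
```

View pics/ov5_side.png

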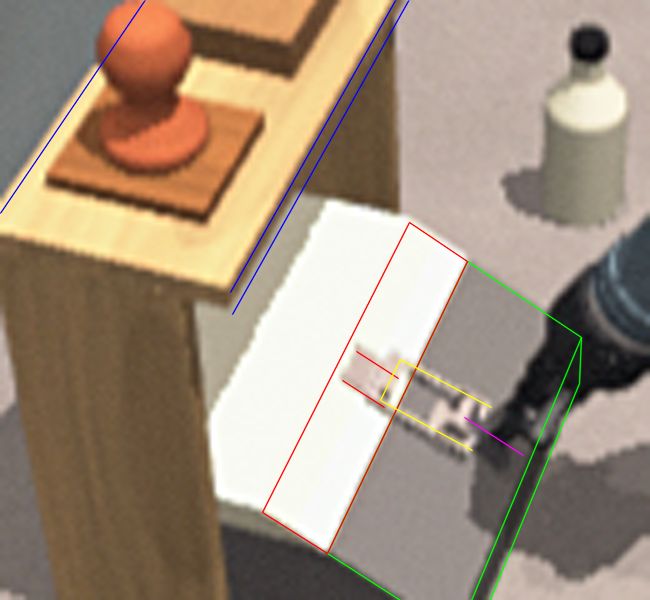

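View pics/ov5_top.png

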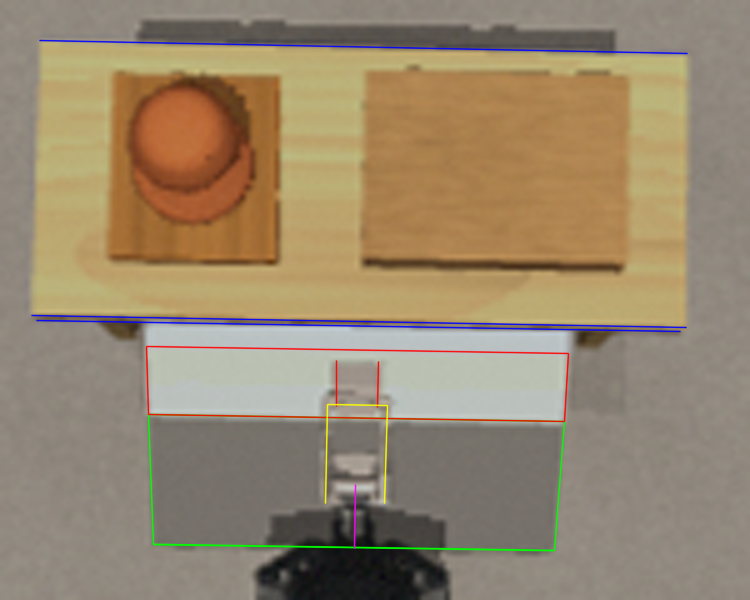

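Run:
```python
from lev import *
go(.033,.032); go(.015,.032); 
for h in [.02,.016,.013,.011,.0095,.008,.0065]:
    t=go(.015,h,.04); f=np.array(read_ft_force()); print(h,np.round(f,1),np.round(read_eef_pos()-t,4))
    if np.linalg.norm(f)>12: break
print(read_time_s(),np.round(read_qpos(),2))
go(.01,.06,.12); go(-.02,.12,.15)
print(np.round(read_ft_force(),1))
t,q=tip2tcp(sl(-.02,.2),-.2,30,SG)
try: move_ptp(t,q)
except MotionError as e: print(e)
print(read_time_s(),np.round(read_eef_pos(),3))
names=("lever_end","lever_pivot","crossbar_center","keeper","lid_edge","water_bottle","tool_pot","clay_block")
w=model(BX,0,0,0)
import cv2,ov
ims={}
for c in ["side","top"]:
    ims[c]=read_camera(c)[:,:,::-1].copy(); cv2.imwrite(f"pics/fin_{c}_raw.png",ims[c])
    for n in names:
        print(c,n,[(np.round(d["at"],1).tolist(),round(d["confidence"],2)) for d in tip_of(c,n)][:2],np.round(proj(camera_params(c),w[n]),1) if n in w else "")
v=v1.copy(); v[:3]=BX; v[3]=0;v[4]=0;v[5]=np.arctan2(-9.2,71.7)
ov.overlay(ims,v,"ov6",ov.ROI)
for c in ims:
    x0,y0,x1,y1=ov.ROI[c]; cv2.imwrite(f"pics/fz_{c}.png",cv2.resize(ims[c][205:260,240:310] if c=="side" else ims[c][190:250,235:305],None,fx=10,fy=10,interpolation=cv2.INTER_CUBIC))
```

```text
0.02 [-0.2  0.1 -0.1] [0.0005 0.0001 0.0002]
0.016 [ 0.3  0.3 -0.1] [0.0001 0.     0.0001]
0.013 [ 0.4 -0.1 -0.1] [-0. -0.  0.]
0.011 [ 0.1  0.2 -0.3] [-0. -0. -0.]
0.0095 [-6.5 -0.   8.8] [-0.0002  0.      0.0006]
0.008 [-14.9  -0.6  20. ] [-0.0006  0.0001  0.0015]
22.1083 [-0.06  0.3  -0.21  2.27  1.25  0.22  0.09]
[ 0.2 -0.9  0.2]
24.4583 [ 0.431 -0.135  0.229]
side lever_end [([288.9, 244.2], 0.47)] [290.9 242.3]
side lever_pivot [([283.9, 234.7], 0.64)] [282.3 233. ]
side crossbar_center [([262.9, 223.7], 0.54)] [267.7 224.5]
side keeper [([267.3, 229.1], 0.79)] [265.2 226.4]
side lid_edge [([257.1, 221.3], 0.9)] [257.4 221.2]
side water_bottle [([303.6, 188.7], 0.89)] 
side tool_pot [([220.9, 317.8], 0.9)] 
side clay_block [([280.7, 337.1], 0.61)] 
top lever_end [([271.0, 236.4], 0.59)] [270.4 235.7]
top lever_pivot [([269.4, 225.2], 0.56), ([273.1, 208.5], 0.36)] [270.5 226.4]
top crossbar_center [([269.3, 208.2], 0.57)] [270.8 210.5]
top keeper [([271.1, 208.7], 0.85)] [270.9 208.1]
top lid_edge [([270.8, 201.1], 0.62)] [271.  199.4]
top water_bottle [([359.9, 231.0], 0.81)] 
top tool_pot [([183.1, 200.9], 0.84)] 
top clay_block [([181.3, 253.5], 0.59), ([270.7, 196.4], 0.46)]
```

View pics/ov6_side.png

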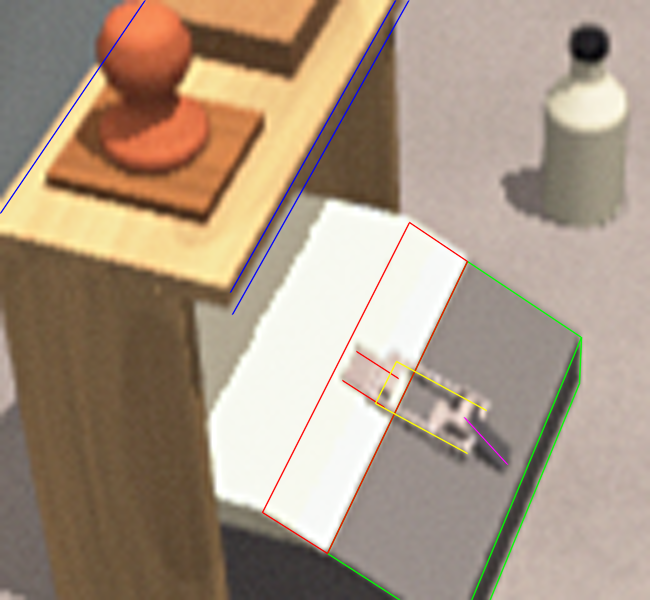

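View pics/fz_side.png

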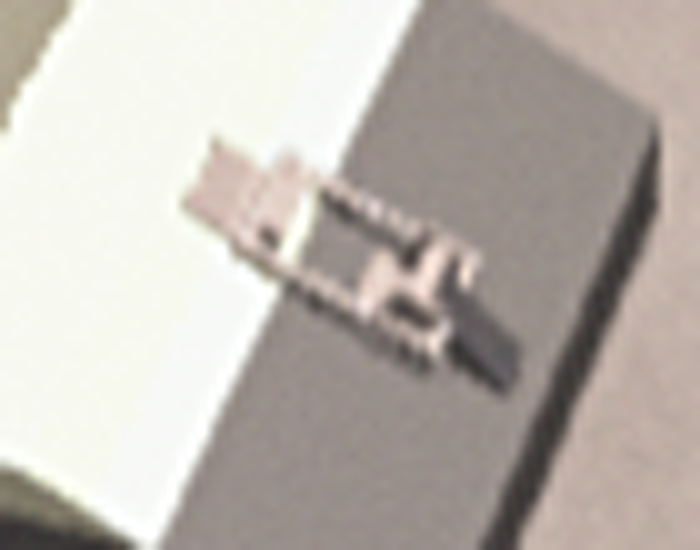

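View pics/fz_top.png

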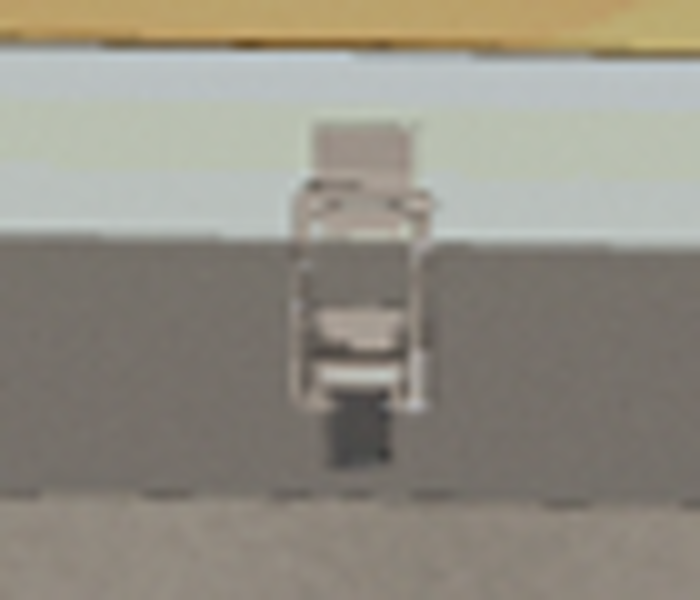

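View pics/fin_side_raw.png

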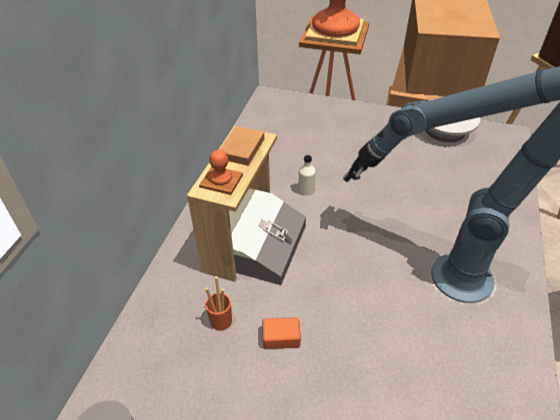

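Run:
```python
from bench import *
print(read_ft_force()); sign_off(); print(read_time_s())
```

```text
[-0.18078165  0.22563797 -0.15458176]
the job is handed in; nothing more can be done
the job is handed in; nothing more can be done
```

The lid is shut, the loop's crossbar is hooked behind the keeper lip, and the lever is snapped fully down over centre. I handed the job in after about 24.5 s on the robot clock, with the arm clear of everything. `sign_off` gave no verdict.

**What I did**
- I pressed the lid shut with closed, leaned fingers, off to one side of the keeper. It met its stop where the model said it should. The hardest push was about 31 N, by the fingertips.
- I pushed the loop from the front until it was past upright, and it fell onto the keeper's base beyond the lip.
- I swept the lever over along its arc, then pressed its end down once more.

**What the last checks showed**
- **Lever:** the force rose to about 2 N between 142 and 151 deg on its arc, then dropped to nothing, which fits going over centre. The final press met the lever at its shut height, within about 1 mm, and in the last side and top pictures it lies down the slope.
- **Lid:** it is flush, and its edge shows where the model puts it when shut.
- **Bystanders:** the bottle, pot and clay block were found within about 4 px of where they started, which is about the networks' scatter, and they look unmoved.
- **Robot:** the wrist force read about zero at hand-in.

**What disagreed or stays less certain**
- The networks put the crossbar 2 to 5 px up-slope of the model, and the side view put the lever end about 3 px off.
- At this resolution I could not see the bar under the lip directly. I judged it hooked from the pictures together with the rise and drop in force.

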